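# Swap the clock barrel in the demagnetiser

### The job

The slim barrel in the demagnetiser's cradle is finished: put it back into the tray's empty pocket, lying lengthwise between the ribs in the middle of the pocket. Next take the stout barrel (the short thick drum) out of its pocket and lay it in the cradle, centred with both arbor ends in the V notches, and only then turn the selector to the two-bar mark. Set both barrels down gently without dropping them, and leave the other arbors and the things standing or lying round the tray and the demagnetiser where they are.

Things in the scene. Friction and masses are not known exactly. Their poses are not given: they have to be found in the camera images.
- tray: White pocket tray, fixed, 118 (own x) by 260 mm (own y), origin under its centre on the table. Four pockets, 110 (x) by 60 mm, centred at y = -96, -32, 32, 96. Walls and dividers 4 mm thick, 10 high. In each pocket two ribs along x, tops 7 mm above the table, 12 mm gap in mid-pocket, carry an arbor: axis height 21.8 mm for a 32 mm drum, 17.4 for a 24 mm drum, 10.6 for the rod.
- felt: Flat charcoal felt strip 104 x 11 x 1 mm lying between the ribs of the one empty pocket, fixed. Origin at the centre of that pocket's floor (3 mm above the table), x along the pocket's length (the direction in which an arbor must lie), z up. Any pocket may be the empty one.
- stout_barrel: All four arbors are bright steel, 100 mm long, origin at the centre, own x along the axis (they may be rolled about it). This is the stout barrel: one short thick drum, 32 mm in diameter and 28 mm long, in the middle of a 10 mm arbor. It starts in a tray pocket (any). About 0.2 kg.
- slim_barrel: Steel arbor as the others, but with a longer, slimmer drum, 24 mm in diameter and 50 mm long, in the middle of a 10 mm arbor of 100 mm; origin at the centre, x along the axis. It starts lying in the demagnetiser's cradle. About 0.18 kg.
- twin_wheel: Steel arbor with two wheels of 32 mm diameter, each 6 mm thick, centred 21 mm either side of the middle, on a 10 mm arbor of 100 mm; origin at the centre, x along the axis. Stays in its tray pocket.
- plain_rod: Plain steel rod, 14 mm in diameter, 100 mm long, no drum; origin at the centre, x along the axis. Stays in its tray pocket.
- demag: Demagnetiser: grey box, fixed, 140 (own x) by 220 (own y) by 50 mm high, origin under its centre. It may stand left or right, the tray on the other side. On top: a cradle of two black V posts at x = -37 and +37, y = +55 mm (8 mm thick, 34 mm wide, tips 41 mm above the box top), and the selector knob at x = 0, y = -50 mm.
- cradle (a point): Centre of the cradle's seat: where the centre of a 10 mm arbor lies when both its ends rest in the V notches, 83 mm above the table, 33 mm above the box top. x runs along the arbor's axis, z up. The V notches are about 20 mm wide at the top.
- selector (a joint): Angle of the selector knob, 0 to 2.25 rad, growing clockwise seen from above; it stays where it is left. White marks on the box round it: a dot at 0, one bar at 0.75, two bars at 1.50, three bars at 2.25. At 0 the white pointer points along the box's own -x, at 1.50 about along its +y (to the cradle). Starts anywhere from the dot to a little past the one bar.
- selector_grip (a point): On the selector's axis at gripping height, 87 mm above the table. Black upright bar 57 mm long, 14 wide, 32 high, its top 7 mm above this point, on a disc of 60 mm diameter whose top is 23 mm below this point. x runs along the bar and turns with the knob; the white pointer is at the bar's -x end.
- bottle: Amber bottle, loose, 42 mm diameter, 110 mm tall, upright between tray and demagnetiser; origin at the centre of its underside.
- jar: Closed glass jar, loose, 48 mm diameter, 70 mm tall, upright beyond the demagnetiser; origin under its centre.
- loupe: Black eye loupe, loose, 38 mm diameter, 38 mm tall, on the robot's side of the demagnetiser; origin under its centre.
- screwdriver: Screwdriver, loose, 160 mm long, lying beyond the tray along its length; own x along the tool, origin near its middle.
- holder: Small metal movement holder, loose, 30 x 60 x 26 mm with a 20 mm knob at its +y end, on the robot's side of the tray; origin under its centre.
There are look-alikes about, which are no part of the job. Leave any red look-alike of the stout_barrel alone. Leave any red look-alike of the slim_barrel alone.

How it is judged:
On the way, in this order (a step that is already met when the one before it is completed fails the run):
1. the slim barrel lies released in the empty pocket (x of slim_barrel in the frame of felt between -0.008 and 0.008 m and y of slim_barrel in the frame of felt between -0.006 and 0.006 m and z of slim_barrel in the frame of felt between 0.009 and 0.02 m and angle between the x axis of slim_barrel and the x axis of felt, either way round below 0.08 rad and linear speed of slim_barrel below 0.03 m/s and contact force between the fingers and slim_barrel below 0.2 N), for 0.2 s.
2. the stout barrel lies released in the cradle (x of stout_barrel in the frame of cradle between -0.012 and 0.012 m and y of stout_barrel in the frame of cradle between -0.004 and 0.004 m and z of stout_barrel in the frame of cradle between -0.004 and 0.004 m and angle between the x axis of stout_barrel and the x axis of cradle, either way round below 0.06 rad and linear speed of stout_barrel below 0.03 m/s and contact force between the fingers and stout_barrel below 0.2 N), for 0.2 s.
3. the selector stands at the two-bar mark (value of joint selector between 1.35 and 1.65 rad), for 0.2 s.
At the end, for the whole second after the job is handed in: Slim barrel on the ribs of the empty pocket: centre within 8 mm along, 6 mm across, 0.08 rad. Stout barrel in both V notches: within 12 mm along, 4 mm across and in height, 0.06 rad. Selector within 0.15 rad of the two-bar mark (1.50). All released, at rest (all of step 1 and all of step 2 and all of step 3 and velocity of joint selector between -0.05 and 0.05 rad/s); the robot touches nothing.
It fails at once if the bottle, jar or loupe is moved more than 30 mm or tipped (distance of any of bottle, jar, loupe from where it was at the start of the episode above 0.03 m or angle between any of bottle, jar, loupe's own z axis and vertical above 0.5 rad).
It fails at once if the screwdriver or movement holder is moved more than 30 mm (distance of any of screwdriver, holder from where it was at the start of the episode above 0.03 m).
It fails at once if the twin-wheel arbor or the plain rod is moved more than 15 mm (distance of any of twin_wheel, plain_rod from where it was at the start of the episode above 0.015 m).
It fails at once if a barrel is dropped into its place (faster than 0.5 m/s in the last 25 mm) ((distance between slim_barrel and felt below 0.04 m and linear speed of slim_barrel above 0.5 m/s) or (distance between stout_barrel and cradle below 0.025 m and linear speed of stout_barrel above 0.5 m/s)).
It also fails if it takes over 67 s, if anything falls off the work surface, if the arm or the gripper's body presses on something with over 40 N, if the wrist force passes 120 N, or if a joint passes its speed limit or range.

### The arm

A 6-joint arm with a two-finger parallel gripper is mounted at the origin on the work surface. World frame = base frame: x ahead of the robot, y to its left, z up, the work surface at z = 0. Lengths are in m, angles in rad, forces in N, time in s.
With the tool pointing down it reaches from about 0.375 to 0.9 m from the base axis. Payload 3.1 kg.
Tool frame: the origin (TCP) lies between the finger pads; the fingertips stand 8 mm ahead of it and the grasp point (between the pads) lies 11 mm behind it; z points along the fingers, y is the line along which they close (so a half turn about z gives the same grasp; the last joint's range is limited). The gripper opens to 87 mm and grips with 3 to 60 N. Pads are 19 mm wide; open, the fingers measure 117 mm over their backs; the gripper's body (75 mm by 190 mm) begins 51 mm behind the grasp point.
Start: joints at [-1.518, 0.527, 1.433, -0, 1.181, -0.178], TCP at [0.144, -0.608, 0.231] pointing down, gripper open.
Joint ranges: [-3.08, 3.08], [-0.75, 2.2], [0.22, 2.44], [-1.43, 4.57], [0, 2.65], [-2.85, 2.85]. Speed limits (rad/s): [2.79, 2.79, 3.14, 3.14, 3.14, 3.14].

### API

Orientations are given as a unit quaternion [x, y, z, w].
In Python, from rig import robot gives the robot as it stands.
- The arm moves only by the tool move_arm, never from a script. Its argument "motion" is text: rows parted by semicolons, each of 5 numbers parted by spaces: the opening, from -1 (shut) to 1 (fully open), then the shift along the tool's x, y, z normalised to -1 to 1, where 1 is 0.2 m, then the turn about the tool's z normalised to -1 to 1, where 1 is pi rad. A call has 1 to 12 rows; each row is the pose to reach, as a shift and turn from the pose commanded when the call began, along the tool's axes at that moment, turning the shorter way round; what a row does not reach only later rows make up. A row lasts 1/12 s, in which the tool goes at most 41.7 mm and 7.16 degrees, less where a joint would pass 70% of its speed; a pose out of reach is approached as far as the arm can. A call with a number of a shift or a turn outside -1 to 1 is refused whole. A call with a gripper value outside its range is refused whole. The fingers move at their own pace and stop on an object; "newtons" is the grip in N (left out, the last holds). Time passes only in rows, so rows that repeat a pose let the fingers close. It gives the time, the measured TCP pose, the force, the opening and the grip force at its end, in the units of the state.
- robot.get_obs(): the state, without advancing time (a new reading comes with each control period).
- robot.camera(name): name is "scene" or "top" or "wrist"; returns (picture, depth): 420x560x3 uint8, red, green, blue; 420x560 float32, m along the optical axis (not along the pixel's ray), 0 where there is no reading.
- robot.camera_model(name): a dict with "mtx" (3x3 intrinsics, pixels), "D" ([k1, k2, p1, p2, k3] as OpenCV has them; the pictures are not rectified), "position" and "attitude" of the camera in the world. Camera axes: x right, y down, z forward; pixel columns grow to the right and rows downward; lengths in m; the calibration is good to about 2 mm. A picture is of the moment at which its call begins: read the wrist's pose just before it. camera_model takes no time and is no camera call; for the wrist camera it gives the pose at the moment of the call.
- robot.hand_in(): hands the job in; it is judged then, once.
The state is a dict: "time": time; "q": joint angles; "joint_velocities": joint speeds; "joint_torque": joint torques, N m; "position": TCP position; "tool_rot": TCP orientation; "ft_force": force on the tool from outside, world axes, zero at the start; "moment": the same for the moment, N m; "grip_width": finger opening in m; "grip_force": force on a finger pad.
Only numpy, scipy, OpenCV 4.12 (cv2) and the standard library are available. Lean on these libraries where they do the work, as an engineer would, in place of code of your own. Each camera call takes 0.05 s, during which the arm holds its last target. There are 200 camera calls.

## Working session

There is one attempt and no reset: what is moved stays moved. The work goes in short steps, Python scripts to look and compute and a tool call to move; the robot and the scene stay as the last step left them, time stands still between calls to the robot, and variables do not carry over. Pictures are saved under pics/ and viewed, at most 10 in all, crops included, and the job is handed in when it is done.

Besides the shell and the picture viewer there is one more tool, called after "Emit:" in YAML: its name, and indented under it one key for each argument. move_arm: Moves the arm, as the interface text tells. Its arguments: {"type":"object","properties":{"motion":{"type":"string"},"newtons":{"type":"number"}},"required":["motion"]}

```bash
mkdir -p pics; ls
cat > h.py <<'E'
import numpy as np, cv2
from rig import robot
from scipy.spatial.transform import Rotation as R
def snap(n):
    m=robot.camera_model(n); im,d=robot.camera(n); return im,d,m
def att(m):
    a=np.array(m["attitude"]); return a if a.shape==(3,3) else R.from_quat(a).as_matrix()
def rays(m,px):
    px=np.asarray(px,float).reshape(-1,1,2)
    u=cv2.undistortPoints(px,np.array(m["mtx"]),np.array(m["D"])).reshape(-1,2)
    return np.c_[u,np.ones(len(u))]@att(m).T
def onplane(m,px,z):
    r=rays(m,px); p=np.array(m["position"]); return p+r*((z-p[2])/r[:,2])[:,None]
def cloud(m,d):
    h,w=d.shape; v,u=np.mgrid[:h,:w]
    r=rays(m,np.c_[u.ravel(),v.ravel()]); P=np.array(m["position"])+r*d.reshape(-1,1)
    P[d.ravel()==0]=np.nan
    return P.reshape(h,w,3)
E
python3 - <<'E'
from h import *
for n in("top","scene"):
    im,d,m=snap(n); np.savez(n+".npz",im=im,d=d); import pickle; pickle.dump(m,open(n+".pkl","wb"))
    cv2.imwrite(f"pics/{n}0.png",im[:,:,::-1]); print(n,m)
print(robot.get_obs())
E
```

```text
pics
top {'mtx': array([[435.27565255,   0.        , 271.72421539],
       [  0.        , 435.27565255, 204.56037498],
       [  0.        ,   0.        ,   1.        ]]), 'D': array([-0.13627173,  0.        ,  0.        ,  0.        ,  0.        ]), 'position': array([0.3497409 , 0.02477691, 0.96007668]), 'attitude': array([ 0.72516204, -0.67915022,  0.07656807, -0.08385889])}
scene {'mtx': array([[458.11056216,   0.        , 278.84439899],
       [  0.        , 458.11056216, 207.76835592],
       [  0.        ,   0.        ,   1.        ]]), 'D': array([0.01909033, 0.        , 0.        , 0.        , 0.        ]), 'position': array([ 1.00780686, -0.43472941,  0.94544536]), 'attitude': array([ 0.87498265,  0.36085227, -0.11940511, -0.29988901])}
{'time': 0.1, 'q': array([-1.51751455e+00,  5.28392012e-01,  1.43377015e+00, -3.86924106e-05,
        1.18139178e+00, -1.78509957e-01]), 'joint_velocities': array([ 4.97444358e-04, -2.39351359e-03, -1.96448387e-03, -2.51563063e-04,
       -4.38089664e-05,  2.79483110e-04]), 'joint_torque': array([-3.23843342e-04, -4.40985167e+01, -1.77150267e+01,  6.35608868e-02,
        5.33406227e-02, -3.52091706e-05]), 'position': array([ 0.1435534 , -0.60763072,  0.22965919]), 'tool_rot': array([ 9.93290259e-01,  1.15643848e-01,  4.35065079e-05, -9.79843003e-04]), 'ft_force': array([-0.23918787,  0.42759299, -0.96495176]), 'moment': array([ 0.00470626, -0.04709972, -0.04225476]), 'grip_force': 0.0, 'grip_width': 0.08677873306399322}
```

View pics/top0.png

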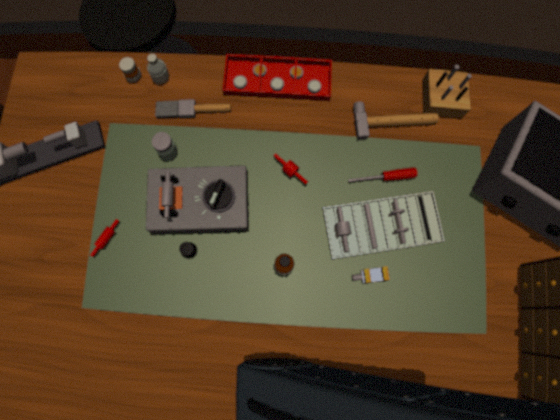

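View pics/scene0.png

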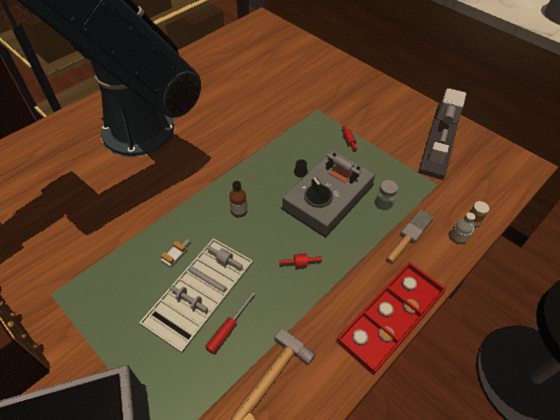

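The pictures show these candidates, by pixel in the top view:
- **Slim barrel:** the grey drum in the cradle at (168,197). The red look-alike is at (105,238).
- **Stout barrel:** the grey short drum in the tray's left pocket at (343,228). The twin wheel is at (400,222), the rod at (370,225) and the red look-alike at (291,170).
- **Empty pocket:** felt at (426,217).
- **Knob:** at (218,195).

I choose the two grey ones and will check them in one close crop.

```bash
cat > m1.py <<'E'
from h import *
import pickle
D={}
for n in("top","scene"):
    z=np.load(n+".npz"); D[n]=(z["im"],z["d"],pickle.load(open(n+".pkl","rb")))
im,d,m=D["top"]
C=cloud(m,d)
for nm,(u,v) in dict(mat=(250,290),demagtop=(225,225),drumslim=(168,197),stout=(343,228),bottle=(284,264),jar=(163,143),loupe=(188,250),knob=(218,195)).items(): print(nm,C[v,u].round(4))
a=im[150:270,140:260]; b=im[180:270,310:450]
cv2.imwrite("pics/crop.png",np.hstack([cv2.resize(a,(400,400),interpolation=2),cv2.resize(b,(400*140//90*400//622,400) if 0 else (400,257),interpolation=2) if 0 else cv2.copyMakeBorder(cv2.resize(b,(400,257),interpolation=2),0,143,0,0,0)])[:,:,::-1])
hsv=cv2.cvtColor(im,cv2.COLOR_RGB2HSV); 
# tray
w=((hsv[...,2]>120)&(hsv[...,1]<60)).astype(np.uint8); w[:185]=0;w[262:]=0;w[:,:315]=0;w[:,450:]=0
w=cv2.morphologyEx(w,cv2.MORPH_CLOSE,np.ones((5,5)))
c=max(cv2.findContours(w,0,2)[0],key=cv2.contourArea)
P=onplane(m,c.reshape(-1,2),0.010)
print("tray",cv2.minAreaRect(P[:,:2].astype(np.float32)))
print("tray px",cv2.minAreaRect(c))
# felt
f=(hsv[...,2]<70).astype(np.uint8); f[:185]=0;f[250:]=0;f[:,:412]=0;f[:,440:]=0
c=max(cv2.findContours(f,0,2)[0],key=cv2.contourArea)
P=onplane(m,c.reshape(-1,2),0.004); print("felt",cv2.minAreaRect(P[:,:2].astype(np.float32)),cv2.contourArea(c))
# demag box by depth
def rect(mask,z=None):
    Q=C[mask][:,:2].astype(np.float32); return cv2.minAreaRect(Q),len(Q)
sub=np.zeros(d.shape,bool); sub[150:250,130:262]=1
b=(sub&(abs(C[...,2]-.05)<.012)).astype(np.uint8); b=cv2.morphologyEx(b,cv2.MORPH_OPEN,np.ones((3,3)))>0
print("box",rect(b))
k=sub&(C[...,2]>.083)&(np.arange(560)>190); print("knob",rect(k),np.nanmedian(C[k],0))
s=sub&(C[...,2]>.07)&(np.arange(560)<190); print("cradle",rect(s),np.nanmedian(C[s],0))
t=np.zeros(d.shape,bool); t[185:260,330:358]=1
t&=C[...,2]>.014; print("stout",rect(t),np.nanmean(C[t],0))
E
python3 m1.py
```

```text
mat [ 3.778e-01  7.680e-02 -1.000e-04]
demagtop [0.5085 0.1373 0.052 ]
drumslim [0.5522 0.2561 0.0921]
stout [ 0.5203 -0.1148  0.0412]
bottle [0.4289 0.0085 0.111 ]
jar [0.6778 0.2881 0.0714]
loupe [0.4513 0.2132 0.0396]
knob [0.5633 0.1525 0.0914]
tray ((0.531822919845581, -0.19528362154960632), (0.13326895236968994, 0.2964361608028412), 11.985931396484375)
tray px ((376.5200500488281, 228.13999938964844), (59.53839111328125, 130.53189086914062), 81.8698959350586)
felt ((0.5643747448921204, -0.3059081733226776), (0.0993049144744873, 0.007563600316643715), 12.179142951965332) 92.5
box (((0.5865723490715027, 0.20915070176124573), (0.18345008790493011, 0.21943220496177673), 5.269421100616455), 5140)
knob (((0.5704251527786255, 0.15760822594165802), (0.014848347753286362, 0.05642633140087128), 73.9908447265625), 201) [0.56892822 0.1572115  0.09351926]
cradle (((0.5605171918869019, 0.26081302762031555), (0.10075691342353821, 0.03382463753223419), 5.651618003845215), 521) [0.55812062 0.25967249 0.08879873]
stout (((0.522569477558136, -0.11735478043556213), (0.04246443137526512, 0.09653720259666443), 81.94725036621094), 354) [ 0.52132933 -0.11609494  0.03008339]
```

View pics/crop.png

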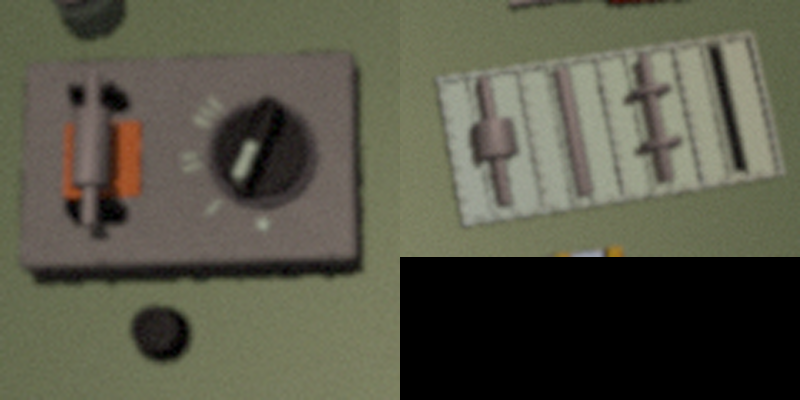

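The crop confirms both choices: the slim drum sits in the cradle with the knob pointer at lower left (crop 243,160), and the grey stout drum is in the tray's first pocket (crop 494,138) with felt at (727,108). The numbers agree: knob to cradle is 104 mm (should be 105) and felt to stout is 195 mm (should be 192). Next I move over the tray for a close look.

Emit:
move_arm:
  motion: "1 0.8 -0.51 0 0;1 0.8 -0.51 0 0;1 0.8 -0.51 0 0;1 0.8 -0.51 0 0;1 0.8 -0.51 0 0"

```text
time: 0.52
position: [0.2779, -0.4679, 0.2299]
tool_rot: [0.993, 0.117, 0.0, -0.002]
ft_force: [-0.1, -0.7, -0.1]
grip_width: 0.0871
grip_force: 0.0
```

Emit:
move_arm:
  motion: "1 0.8 -0.51 0 0;1 0.8 -0.51 0 0;1 0.8 -0.51 0 0;1 0.8 -0.51 0 0;1 0.8 -0.51 0 0"

```text
time: 0.93
position: [0.41, -0.3324, 0.2302]
tool_rot: [0.993, 0.117, 0.0, -0.001]
ft_force: [-0.1, 0.4, 0.3]
grip_width: 0.0872
grip_force: 0.0
```

Emit:
move_arm:
  motion: "1 0.7 -0.51 -0.25 0;1 0.7 -0.51 -0.25 0;1 0.7 -0.51 -0.25 0;1 0.7 -0.51 -0.25 0;1 0.7 -0.51 -0.25 0;1 0.7 -0.51 -0.25 0;1 0.7 -0.51 -0.25 0;1 0.7 -0.51 -0.25 0"

```text
time: 1.6
position: [0.5198, -0.2053, 0.2797]
tool_rot: [0.993, 0.115, -0.001, -0.0]
ft_force: [0.3, -0.1, 0.5]
grip_width: 0.0871
grip_force: 0.0
```

```bash
cat >> h.py <<'E'
def pose():
    o=robot.get_obs(); Rm=R.from_quat(o["tool_rot"]).as_matrix(); return o,np.array(o["position"]),Rm
def goto(p,ang):
    """normalised shift/turn from the measured pose to TCP p with tool x at world angle ang (deg)"""
    o,q,Rm=pose(); s=Rm.T@(np.array(p)-q)/.2
    a=np.degrees(np.arctan2(Rm[1,0],Rm[0,0])); t=((a-ang+180)%360-180)/180
    print("t %.2f pos"%o["time"],q.round(4),"ang %.2f tilt %.4f"%(a,Rm[2,2]),"F",np.round(o["ft_force"],1),"w %.4f"%o["grip_width"],"g %.1f"%o["grip_force"],"-> shift",s.round(3),"turn %.4f"%t)
E
python3 - <<'E'
from h import *
import pickle
im,d,m=snap("wrist"); np.savez("w1.npz",im=im,d=d); pickle.dump(m,open("w1.pkl","wb"))
cv2.imwrite("pics/w1.png",im[:,:,::-1]); goto((.55,0,.28),5.5); print(m["position"],d[d>0].min())
E
```

```text
t 1.65 pos [ 0.5197 -0.2057  0.2797] ang 13.19 tilt -1.0000 F [ 0.1 -0.1  0.5] w 0.0870 g 0.0 -> shift [ 0.382 -0.967 -0.001] turn 0.0427
[ 0.60107027 -0.18589843  0.43331272] 0.05528574
```

View pics/w1.png

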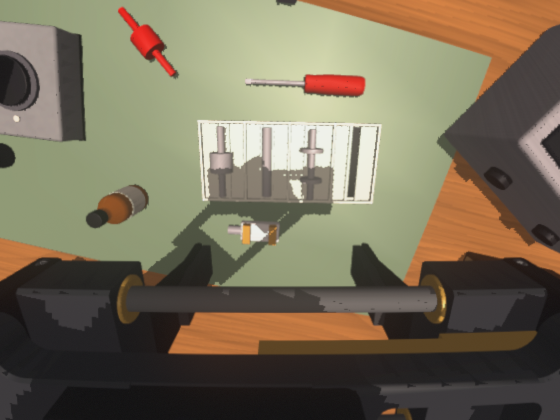

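The wrist view shows the tray across (198-381, 120-204), the felt at (359,162), the stout barrel at (221,160) and the twin wheel at (312,163).

```bash
cat > m2.py <<'E'
from h import *
import pickle
z=np.load("w1.npz"); im,d=z["im"],z["d"]; m=pickle.load(open("w1.pkl","rb"))
C=cloud(m,d); hsv=cv2.cvtColor(im,cv2.COLOR_RGB2HSV)
f=(hsv[...,2]<60).astype(np.uint8); f[:122]=0;f[203:]=0;f[:,:345]=0;f[:,372:]=0
c=max(cv2.findContours(f,0,1)[0],key=cv2.contourArea); print(cv2.boundingRect(c))
P=onplane(m,c.reshape(-1,2),.004); print("felt",cv2.minAreaRect(P[:,:2].astype(np.float32)), "z",np.nanmedian(C[f>0],0))
w=((hsv[...,2]>110)&(hsv[...,1]<60)).astype(np.uint8); w[:112]=0;w[212:]=0;w[:,:190]=0;w[:,390:]=0
w=cv2.morphologyEx(w,cv2.MORPH_OPEN,np.ones((2,2)))
pts=np.argwhere(w)[:,::-1]; P=onplane(m,pts,.010); r=cv2.minAreaRect(P[:,:2].astype(np.float32)); print("tray",r)
t=np.zeros(d.shape,bool); t[124:203,208:236]=1
drum=t&(C[...,2]>.025); print("drum",cv2.minAreaRect(C[drum][:,:2].astype(np.float32)),drum.sum(),np.nanmax(C[drum][:,2]))
arb=t&(C[...,2]>.018); print("stout all",cv2.minAreaRect(C[arb][:,:2].astype(np.float32)),arb.sum())
E
python3 m2.py
```

```text
Traceback (most recent call last):
  File "m2.py", line 6, in <module>
    c=max(cv2.findContours(f,0,1)[0],key=cv2.contourArea); print(cv2.boundingRect(c))
ValueError: max() iterable argument is empty
```

Emit:
move_arm:
  motion: "1 0.2 -0.95 0 0;1 0.2 -0.95 0 0;1 0.2 -0.95 0 0;1 0.2 -0.95 0 0;1 0.2 -0.95 0 0"

```text
time: 2.07
position: [0.5146, -0.0091, 0.2799]
tool_rot: [0.993, 0.115, -0.001, -0.001]
ft_force: [0.9, 0.5, -0.0]
grip_width: 0.0869
grip_force: 0.0
```

Emit:
move_arm:
  motion: "1 0.15 -0.95 0 0.04;1 0.15 -0.95 0 0.04;1 0.15 -0.95 0 0.04;1 0.15 -0.95 0 0.04;1 0.15 -0.95 0 0.04;1 0.15 -0.95 0 0.04;1 0.15 -0.95 0 0.04;1 0.15 -0.95 0 0.04"

```text
time: 2.73
position: [0.5018, 0.1796, 0.28]
tool_rot: [0.999, 0.052, -0.001, 0.0]
ft_force: [0.7, 0.0, 0.5]
grip_width: 0.0869
grip_force: 0.0
```

Run:
```python
from h import *
import pickle
im,d,m=snap("wrist"); np.savez("w2.npz",im=im,d=d); pickle.dump(m,open("w2.pkl","wb"))
cv2.imwrite("pics/w2.png",im[:,:,::-1]); goto((.558,.26,.17),5.5)
```

```text
t 2.78 pos [0.502  0.1793 0.2802] ang 5.95 tilt -1.0000 F [-0.4  0.4  0.2] w 0.0870 g 0.0 -> shift [ 0.321 -0.373  0.55 ] turn 0.0025
```

View pics/w2.png

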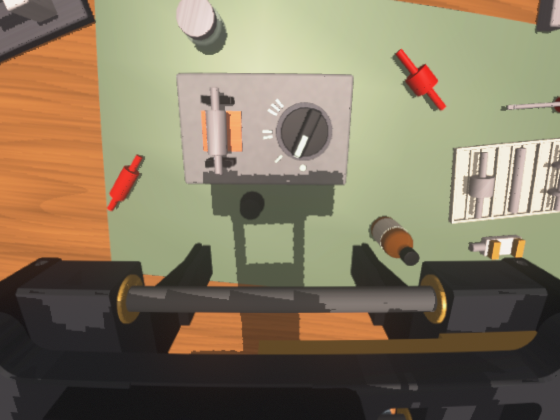

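This view shows the slim drum at (217,130), the knob bar from (317,113) to (300,156) with its white pointer at the lower end, and the two-bar mark at (267,134). I will measure these along with the felt.

```bash
sed -i 's/\[...,2\]<60/[...,2]<95/; s/f\[:122\]=0;f\[203:\]=0/f[:124]=0;f[200:]=0/' m2.py
sed -i '6s/^/print(hsv[162,350:370,2]);/' m2.py; python3 m2.py
cat > m3.py <<'E'
from h import *
import pickle
z=np.load("w2.npz"); im,d=z["im"],z["d"]; m=pickle.load(open("w2.pkl","rb"))
C=cloud(m,d)
def bx(u0,u1,v0,v1,zl,zh=9):
    s=np.zeros(d.shape,bool); s[v0:v1,u0:u1]=1; s&=(C[...,2]>zl)&(C[...,2]<zh); Q=C[s]; return cv2.minAreaRect(Q[:,:2].astype(np.float32)),len(Q),np.nanmedian(Q,0).round(4),np.nanmax(Q[:,2])
print("drum",bx(200,236,85,175,.088)); print("all",bx(200,240,85,175,.072)); print("knob",bx(275,335,100,165,.088))
print("box",bx(170,360,65,190,.044,.056))
for q in [(217,88),(219,172),(212,93)]: print(C[q[1],q[0]].round(4))
print("arbor ends ray z.083",onplane(m,[(214.5,88),(219.5,172)],.083).round(4))
print("bar ends z.094",onplane(m,[(317,113),(300,156)],.094).round(4))
E
python3 m3.py
```

```text
[155  99  91  90  91  90  93 139 224 239 240 240 239 239 239 239 239 239
 239 239]
(348, 146, 10, 50)
felt ((0.5516888499259949, -0.3075174391269684), (0.07394777983427048, 0.008132538758218288), 11.909148216247559) z [ 0.55036476 -0.30794349  0.00404151]
tray ((0.5407142639160156, -0.21530497074127197), (0.14555591344833374, 0.3069789707660675), 13.256897926330566)
drum ((0.522860050201416, -0.11683105677366257), (0.09977789968252182, 0.031269170343875885), 12.86066722869873) 685 0.03895570975701912
stout all ((0.5226031541824341, -0.11707103252410889), (0.10040419548749924, 0.03154690936207771), 12.693220138549805) 849
drum (((0.561445415019989, 0.26229825615882874), (0.09784337133169174, 0.02695048227906227), 6.150579452514648), 881, array([0.5621, 0.261 , 0.093 ]), np.float64(0.09621119847963))
all (((0.5611976981163025, 0.2623003423213959), (0.098967045545578, 0.03434564173221588), 5.370781898498535), 1607, array([0.5634, 0.2609, 0.0888]), np.float64(0.09621119847963))
knob (((0.5708256363868713, 0.15780171751976013), (0.01448450144380331, 0.05756473168730736), 74.09101104736328), 616, array([0.5713, 0.1578, 0.0935]), np.float64(0.09658947736425627))
box (((0.5660695433616638, 0.20744599401950836), (0.14070254564285278, 0.22062790393829346), 5.490432262420654), 15000, array([0.5744, 0.2101, 0.0497]), np.float64(0.05599450469370676))
[0.6098 0.2633 0.0842]
[0.5151 0.2562 0.0868]
[0.6038 0.2678 0.088 ]
arbor ends ray z.083 [[0.6097 0.2663 0.083 ]
 [0.5144 0.2563 0.083 ]]
bar ends z.094 [[0.5945 0.1489 0.094 ]
 [0.5451 0.1619 0.094 ]]
```

Box is 141×221 mm at 5.5°, cradle centre is (0.561, 0.262), and knob centre is (0.571, 0.158) with the bar at 164°. All agree with the given sizes. Next is to go above the slim barrel.

Emit:
move_arm:
  motion: "0.3 0.337 -0.382 0.3 0.0025;0.3 0.337 -0.382 0.3 0.0025;0.3 0.337 -0.382 0.55 0.0025;0.3 0.337 -0.382 0.55 0.0025;0.3 0.337 -0.382 0.55 0.0025;0.3 0.337 -0.382 0.55 0.0025;0.3 0.337 -0.382 0.55 0.0025;0.3 0.337 -0.382 0.55 0.0025"

```text
time: 3.45
position: [0.562, 0.2631, 0.1728]
tool_rot: [0.999, 0.048, 0.002, -0.0]
ft_force: [-0.8, 0.5, 0.9]
grip_width: 0.0573
grip_force: 0.0
```

```bash
python3 -c "
from h import *
goto((.5612,.2622,.0845),5.5)"
```

```text
t 3.45 pos [0.562  0.2631 0.1728] ang 5.53 tilt -1.0000 F [-0.8  0.5  0.9] w 0.0573 g 0.0 -> shift [-0.006  0.004  0.442] turn 0.0001
```

Emit:
move_arm:
  motion: "0.3 -0.005 0.004 0.15 0;0.3 -0.005 0.004 0.3 0;0.3 -0.005 0.004 0.4 0;0.3 -0.005 0.004 0.43 0;0.3 -0.005 0.004 0.435 0;0.3 -0.005 0.004 0.435 0;0.3 -0.005 0.004 0.435 0"

```text
time: 4.03
position: [0.5615, 0.2636, 0.0858]
tool_rot: [0.999, 0.049, 0.002, -0.0]
ft_force: [0.5, 0.4, 1.4]
grip_width: 0.0562
grip_force: 0.0
```

```bash
python3 -c "
from h import *
goto((.5612,.2622,.0845),5.5)"
```

```text
t 4.03 pos [0.5615 0.2636 0.0858] ang 5.61 tilt -1.0000 F [0.5 0.4 1.4] w 0.0562 g 0.0 -> shift [-0.002  0.007  0.007] turn 0.0006
```

Emit:
move_arm:
  motion: "-0.2 0 0.006 0.007 0;-0.5 0 0.006 0.007 0;-1 0 0.006 0.007 0;-1 0 0.006 0.007 0;-1 0 0.006 0.007 0;-1 0 0.006 0.007 0;-1 0 0.006 0.007 0;-1 0 0.006 0.007 0"
  newtons: 15

```text
time: 4.7
position: [0.56, 0.2622, 0.0822]
tool_rot: [0.999, 0.049, 0.0, -0.0]
ft_force: [-0.6, 0.6, 1.2]
grip_width: 0.0233
grip_force: 15.0
```

```bash
python3 -c "
from h import *
goto((.5612,.2622,.0845),5.5)"
```

```text
t 4.70 pos [0.56   0.2622 0.0822] ang 5.63 tilt -1.0000 F [-0.6  0.6  1.2] w 0.0233 g 15.0 -> shift [ 0.006  0.001 -0.011] turn 0.0007
```

Emit:
move_arm:
  motion: "-0.3 0.005 0.001 0 0;-0.3 0.005 0.001 0 0;-0.3 0.005 0.001 -0.014 0;-0.3 0.005 0.001 -0.014 0;-0.3 0.005 0.001 -0.014 0;-1 0.005 0.001 -0.014 0;-1 0.005 0.001 -0.014 0;-1 0.005 0.001 -0.014 0;-1 0.005 0.001 -0.014 0;-1 0.005 0.001 -0.014 0"
  newtons: 15

```text
time: 5.53
position: [0.561, 0.2623, 0.085]
tool_rot: [0.999, 0.049, 0.0, -0.0]
ft_force: [0.2, 1.2, 0.5]
grip_width: 0.0235
grip_force: 15.0
```

Emit:
move_arm:
  motion: "-1 0 0 -0.1 0;-1 0 0 -0.2 0;-1 0 0 -0.3 0;-1 0 0 -0.4 0;-1 0 0 -0.45 0;-1 0 0 -0.45 0;-1 0 0 -0.45 0"

```text
time: 6.12
position: [0.5608, 0.2619, 0.1747]
tool_rot: [0.999, 0.049, -0.0, 0.0]
ft_force: [-0.9, 0.6, -1.3]
grip_width: 0.0234
grip_force: 15.0
```

```bash
python3 -c "
from h import *
goto((.5612,.2622,.0845),5.5)
im,d,m=snap('wrist');C=cloud(m,d); cv2.imwrite('pics/g.png',im[:,:,::-1])
"
```

```text
t 6.12 pos [0.5608 0.2619 0.1747] ang 5.63 tilt -1.0000 F [-0.9  0.6 -1.3] w 0.0234 g 15.0 -> shift [ 0.002 -0.001  0.451] turn 0.0007
```

Emit:
move_arm:
  motion: "-1 -0.09 0.94 -0.2 0;-1 -0.09 0.94 -0.2 0;-1 -0.09 0.94 -0.2 0;-1 -0.09 0.94 -0.2 0;-1 -0.09 0.94 -0.2 0;-1 -0.09 0.94 -0.2 0"

```text
time: 6.67
position: [0.5618, 0.068, 0.2145]
tool_rot: [0.999, 0.046, -0.0, 0.001]
ft_force: [0.8, 0.7, -2.6]
grip_width: 0.0235
grip_force: 15.0
```

Emit:
move_arm:
  motion: "-1 -0.09 0.94 0 0;-1 -0.09 0.94 0 0;-1 -0.09 0.94 0 0;-1 -0.09 0.94 0 0;-1 -0.09 0.94 0 0;-1 -0.09 0.94 0 0"

```text
time: 7.17
position: [0.562, -0.1203, 0.2133]
tool_rot: [0.999, 0.047, -0.001, 0.001]
ft_force: [-0.2, 0.6, -1.9]
grip_width: 0.0238
grip_force: 15.0
```

Emit:
move_arm:
  motion: "-1 -0.09 0.9 0 -0.037;-1 -0.09 0.9 0 -0.037;-1 -0.09 0.9 0 -0.037;-1 -0.09 0.9 0 -0.037;-1 -0.09 0.9 0 -0.037;-1 -0.09 0.9 0 -0.037;-1 -0.09 0.9 0 -0.037;-1 -0.09 0.9 0 -0.037"

```text
time: 7.83
position: [0.5613, -0.2939, 0.2136]
tool_rot: [0.994, 0.108, -0.001, -0.002]
ft_force: [0.3, -0.0, -2.3]
grip_width: 0.0232
grip_force: 15.0
```

Run:
```python
from h import *
import pickle
im,d,m=snap("wrist"); np.savez("w3.npz",im=im,d=d); pickle.dump(m,open("w3.pkl","wb"))
cv2.imwrite("pics/w3.png",im[:,:,::-1]); goto((.5644,-.306,.06),12.3)
im,d,m=snap("top"); np.savez("t3.npz",im=im,d=d)
```

```text
t 7.88 pos [ 0.5615 -0.2938  0.214 ] ang 12.40 tilt -1.0000 F [-0.3  0.1 -1.8] w 0.0232 g 15.0 -> shift [0.002 0.065 0.77 ] turn 0.0006
```

View pics/w3.png

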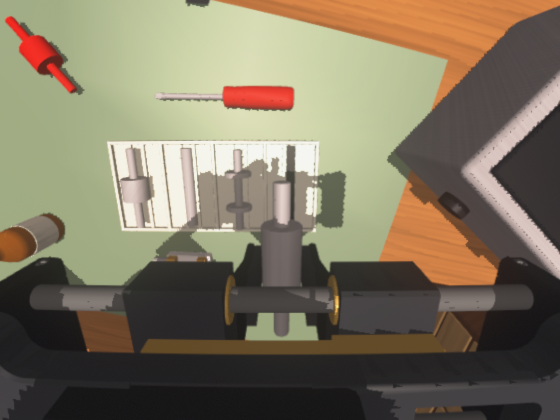

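The slim barrel is held straight. The tray rim's corners are near (108,143), (319,142), (319,232) and (121,232), so I will cross-check the felt position from rim corners, mat-height depth and the w1 view.

```bash
cat > m4.py <<'E'
from h import *
import pickle
def tray(n,box):
    z=np.load(n+".npz"); im,d=z["im"],z["d"]; m=pickle.load(open(("top" if n=="t3" else n)+".pkl","rb"))
    u0,u1,v0,v1=box; hsv=cv2.cvtColor(im,cv2.COLOR_RGB2HSV)
    w=np.zeros(d.shape,np.uint8); w[v0:v1,u0:u1]=((hsv[...,1]<45)&(hsv[...,2]>60))[v0:v1,u0:u1]*255
    w=cv2.morphologyEx(w,cv2.MORPH_CLOSE,np.ones((9,9)))
    c=max(cv2.findContours(w,0,1)[0],key=cv2.contourArea)
    P=onplane(m,c.reshape(-1,2),.010)[:,:2].astype(np.float32); r=cv2.minAreaRect(P)
    (cx,cy),(a,b),t=r; 
    if a>b: t-=90
    th=np.radians(t); f=np.array([cx,cy])+.096*np.array([np.sin(th),-np.cos(th)])
    print(n,"tray",np.round(r[0],4),np.round(r[1],4),round(t,2),"-> felt",f.round(4), cv2.boundingRect(c))
tray("w1",(190,392,112,212)); tray("w3",(98,330,132,240)); tray("t3",(315,450,185,262)); tray("top",(315,450,185,262))
z=np.load("w1.npz"); im,d=z["im"],z["d"]; m=pickle.load(open("w1.pkl","rb"))
g=im[...,0].astype(int)
E=[]
for v in range(128,200,4):
    r=g[v,343:378]; k=np.where(r<.55*np.median(g[v,362:368]))[0]
    if len(k)>3: E.append((343+k.mean(),v))
E=np.array(E); P=onplane(m,E,.004)[:,:2]; print(len(E),E[0],E[-1],P[[0,-1]].round(4)); l=cv2.fitLine(P.astype(np.float32),2,0,.01,.01).ravel(); print("felt line",l,np.degrees(np.arctan2(l[1],l[0])))
E
python3 m4.py
```

```text
w1 tray [ 0.5362 -0.2119] [0.1307 0.2609] 12.3 -> felt [ 0.5567 -0.3057] (197, 120, 185, 90)
w3 tray [ 0.5371 -0.2124] [0.1294 0.2607] 12.16 -> felt [ 0.5573 -0.3063] (107, 140, 213, 100)
t3 tray [ 0.5457 -0.2128] [0.1758 0.3147] 3.21 -> felt [ 0.5511 -0.3086] (315, 185, 135, 77)
top tray [ 0.5413 -0.2111] [0.1218 0.2632] 12.27 -> felt [ 0.5617 -0.305 ] (322, 191, 123, 69)
18 [357. 128.] [350.5 196. ] [[ 0.6128 -0.295 ]
 [ 0.5141 -0.3158]]
felt line [ 0.9771914   0.21236065  0.5646531  -0.30589736] 12.260728
```

Felt estimates agree at (0.5635, -0.3058), 12.3° (the w1/w3 rims include the outer wall's side in x). Descending.

Emit:
move_arm:
  motion: "-1 -0.003 0.061 0.2 0;-1 -0.003 0.061 0.4 0;-1 -0.003 0.061 0.55 0;-1 -0.003 0.061 0.7 0;-1 -0.003 0.061 0.8 0;-1 -0.003 0.061 0.82 0;-1 -0.003 0.061 0.82 0;-1 -0.003 0.061 0.82 0"

```text
time: 8.6
position: [0.5648, -0.3082, 0.052]
tool_rot: [0.994, 0.108, 0.001, 0.001]
ft_force: [1.2, 0.4, -2.0]
grip_width: 0.0238
grip_force: 15.0
```

```bash
python3 -c "
from h import *
goto((.5635,-.3058,.0195),12.3)"
```

```text
t 8.60 pos [ 0.5648 -0.3082  0.052 ] ang 12.36 tilt -1.0000 F [ 1.2  0.4 -2. ] w 0.0238 g 15.0 -> shift [-0.004 -0.013  0.162] turn 0.0003
```

Emit:
move_arm:
  motion: "-1 -0.003 -0.009 0.05 0;-1 -0.003 -0.009 0.09 0;-1 -0.003 -0.009 0.12 0;-1 -0.003 -0.009 0.14 0;-1 -0.003 -0.009 0.15 0;-1 -0.003 -0.009 0.155 0;-1 -0.003 -0.009 0.155 0;-1 -0.003 -0.009 0.155 0"

```text
time: 9.27
position: [0.5625, -0.3068, 0.0202]
tool_rot: [0.994, 0.107, -0.0, -0.0]
ft_force: [-1.8, 1.0, 2.1]
grip_width: 0.0237
grip_force: 15.0
```

```bash
python3 -c "
from h import *
goto((.5635,-.3058,.0195),12.3)"
```

```text
t 9.27 pos [ 0.5625 -0.3068  0.0202] ang 12.29 tilt -1.0000 F [-1.8  1.   2.1] w 0.0237 g 15.0 -> shift [ 0.006 -0.004  0.004] turn -0.0001
```

Contact is felt (force changed sign). Releasing gently and lifting.

Emit:
move_arm:
  motion: "-0.4 0 0 0.002 0;-0.4 0 0 0.002 0;-0.3 0 0 0.002 0;-0.2 0 0 0.002 0;-0.2 0 0 0.002 0;-0.2 0 0 -0.05 0;-0.2 0 0 -0.15 0;-0.2 0 0 -0.35 0;-0.2 0 0 -0.55 0;-0.2 0 0 -0.75 0;-0.2 0 0 -0.9 0;-0.2 0 0 -0.9 0"

```text
time: 10.27
position: [0.5669, -0.3099, 0.2091]
tool_rot: [0.994, 0.107, 0.006, 0.006]
ft_force: [0.7, -0.2, 1.5]
grip_width: 0.0349
grip_force: 0.0
```

```bash
cat > m5.py <<'E'
from h import *
import pickle
im,d,m=snap("top"); C=cloud(m,d)
P=onplane(m,[(426,217)],.0)
for n in("top","wrist"):
    if n=="wrist": im,d,m=snap("wrist"); C=cloud(m,d); cv2.imwrite("pics/w5.png",im[:,:,::-1])
    c=np.array([.5635,-.3058]);e=np.array([np.cos(np.radians(12.3)),np.sin(np.radians(12.3))])
    D=C[...,:2]-c; X=D@e; Y=D@[-e[1],e[0]]
    for nm,z0,xm in(("drum",.022,.05),("all",.014,.07)):
        s=(abs(X)<xm)&(abs(Y)<.026)&(C[...,2]>z0)&(C[...,2]<.04); Q=np.c_[X[s],Y[s]].astype(np.float32)
        if len(Q)>5: print(n,nm,np.round(cv2.minAreaRect(Q)[0],4),np.round(cv2.minAreaRect(Q)[1],4),cv2.minAreaRect(Q)[2],len(Q),C[s][:,2].max())
goto((.523,-.117,.20),12.8)
E
python3 m5.py
```

```text
wrist drum [-0.0011  0.0013] [0.0974 0.0219] 0.23635101318359375 791 0.030723409321822492
wrist all [-0.0017  0.001 ] [0.0221 0.1004] 89.4485855102539 1130 0.030723409321822492
t 10.37 pos [ 0.5637 -0.3076  0.2028] ang 12.30 tilt -1.0000 F [-0.3  0.1 -1.2] w 0.0349 g 0.0 -> shift [ 0.004 -0.975  0.01 ] turn -0.0028
```

Slim barrel lies at (-1.5, +1.2) mm from the felt centre, level and on the ribs. Next, the stout barrel.

Emit:
move_arm:
  motion: "0.15 0.004 -0.975 0.01 0;0.15 0.004 -0.975 0.01 0;0.15 0.004 -0.975 0.01 0;0.15 0.004 -0.975 0.01 0;0.15 0.004 -0.975 0.3 0;0.15 0.004 -0.975 0.5 0;0.15 0.004 -0.975 0.6 0;0.15 0.004 -0.975 0.6 0;0.15 0.004 -0.975 0.6 0"

```text
time: 11.12
position: [0.5194, -0.1149, 0.0771]
tool_rot: [0.994, 0.107, -0.004, -0.002]
ft_force: [0.4, -0.3, 0.2]
grip_width: 0.0497
grip_force: 0.0
```

```bash
python3 -c "
from h import *
goto((.5226,-.117,.024),12.6)"
```

```text
t 11.12 pos [ 0.5194 -0.1149  0.0771] ang 12.32 tilt -1.0000 F [ 0.4 -0.3  0.2] w 0.0497 g 0.0 -> shift [0.015 0.015 0.265] turn -0.0016
```

Emit:
move_arm:
  motion: "0.15 0.008 0.008 0.05 -0.0016;0.15 0.008 0.008 0.08 -0.0016;0.15 0.008 0.008 0.08 -0.0016;0.15 0.008 0.008 0.08 -0.0016"

```text
time: 11.45
position: [0.5249, -0.1183, 0.0654]
tool_rot: [0.994, 0.109, 0.001, 0.001]
ft_force: [0.6, 0.3, 0.7]
grip_width: 0.0501
grip_force: 0.0
```

```bash
python3 -c "
from h import *
goto((.5226,-.117,.024),12.6)"
```

```text
t 11.45 pos [ 0.5249 -0.1183  0.0654] ang 12.54 tilt -1.0000 F [0.6 0.3 0.7] w 0.0501 g 0.0 -> shift [-0.01  -0.009  0.207] turn -0.0003
```

Emit:
move_arm:
  motion: "0.15 -0.008 -0.006 0.07 0;0.15 -0.008 -0.006 0.14 0;0.15 -0.008 -0.006 0.18 0;0.15 -0.008 -0.006 0.2 0;0.15 -0.008 -0.006 0.205 0;0.15 -0.008 -0.006 0.205 0;0 -0.008 -0.006 0.205 0;-0.2 -0.008 -0.006 0.205 0;-1 -0.008 -0.006 0.205 0;-1 -0.008 -0.006 0.205 0;-1 -0.008 -0.006 0.205 0;-1 -0.008 -0.006 0.205 0"
  newtons: 15

```text
time: 12.45
position: [0.5224, -0.1167, 0.0232]
tool_rot: [0.994, 0.11, 0.0, 0.0]
ft_force: [-0.2, 0.9, 2.1]
grip_width: 0.0315
grip_force: 15.0
```

```bash
python3 -c "
from h import *
goto((.5226,-.117,.024),12.6)"
```

```text
t 12.45 pos [ 0.5224 -0.1167  0.0232] ang 12.58 tilt -1.0000 F [-0.2  0.9  2.1] w 0.0315 g 15.0 -> shift [ 0.001  0.002 -0.004] turn -0.0001
```

Emit:
move_arm:
  motion: "-1 0 0 -0.1 0;-1 0 0 -0.25 0;-1 0 0 -0.45 0;-1 0 0 -0.65 0;-1 0 0 -0.8 0;-1 0 0 -0.85 0;-1 0 0 -0.85 0"

```text
time: 13.03
position: [0.5237, -0.1173, 0.1956]
tool_rot: [0.994, 0.11, 0.003, 0.002]
ft_force: [-0.1, 0.0, -1.9]
grip_width: 0.0317
grip_force: 15.0
```

Emit:
move_arm:
  motion: "-1 0.3 -0.9 0 0;-1 0.3 -0.9 0 0;-1 0.3 -0.9 0 0;-1 0.3 -0.9 0 0;-1 0.3 -0.9 0 0;-1 0.3 -0.9 0 0"

```text
time: 13.53
position: [0.5395, 0.0768, 0.19]
tool_rot: [0.994, 0.112, -0.003, -0.001]
ft_force: [-0.8, 0.3, -1.5]
grip_width: 0.0317
grip_force: 15.0
```

Emit:
move_arm:
  motion: "-1 0.3 -0.9 0 0.039;-1 0.3 -0.9 0 0.039;-1 0.3 -0.9 0 0.039;-1 0.3 -0.9 0 0.039;-1 0.3 -0.9 0 0.039;-1 0.3 -0.9 0 0.039;-1 0.3 -0.9 0 0.039;-1 0.3 -0.9 0 0.039"

```text
time: 14.2
position: [0.5597, 0.2595, 0.1907]
tool_rot: [0.999, 0.048, -0.002, 0.001]
ft_force: [-0.5, -0.0, -1.4]
grip_width: 0.0316
grip_force: 15.0
```

```bash
python3 -c "
from h import *
im,d,m=snap('wrist'); cv2.imwrite('pics/w6.png',im[:,:,::-1])
goto((.561,.2622,.115),5.5)"
```

```text
t 14.25 pos [0.56   0.2591 0.1912] ang 5.49 tilt -1.0000 F [ 0.2  0.2 -1.7] w 0.0316 g 15.0 -> shift [ 0.008 -0.016  0.381] turn -0.0001
```

View pics/w6.png

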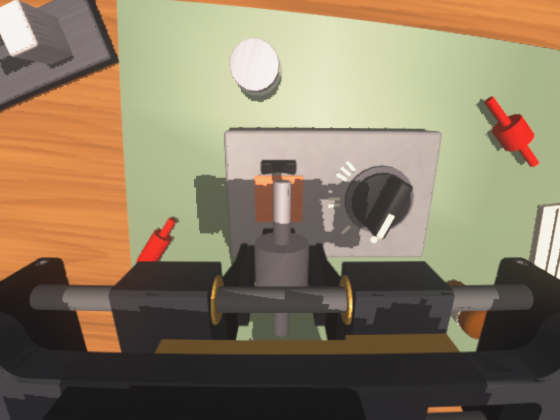

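The stout barrel is held straight, its front end at (282,182), in line with the V post at (278,167). Descending.

Emit:
move_arm:
  motion: "-1 0.007 -0.015 0.1 0;-1 0.007 -0.015 0.25 0;-1 0.007 -0.015 0.35 0;-1 0.007 -0.015 0.38 0;-1 0.007 -0.015 0.38 0;-1 0.007 -0.015 0.38 0;-1 0.007 -0.015 0.38 0"

```text
time: 14.83
position: [0.5634, 0.2636, 0.1184]
tool_rot: [0.999, 0.048, 0.001, -0.0]
ft_force: [-0.5, 0.5, -1.4]
grip_width: 0.0313
grip_force: 15.0
```

```bash
python3 -c "
from h import *
goto((.561,.2622,.0845),5.5)"
```

```text
t 14.83 pos [0.5634 0.2636 0.1184] ang 5.50 tilt -1.0000 F [-0.5  0.5 -1.4] w 0.0313 g 15.0 -> shift [-0.013  0.006  0.169] turn 0.0000
```

Emit:
move_arm:
  motion: "-1 -0.009 0.004 0.05 0;-1 -0.009 0.004 0.09 0;-1 -0.009 0.004 0.12 0;-1 -0.009 0.004 0.14 0;-1 -0.009 0.004 0.15 0;-1 -0.009 0.004 0.157 0;-1 -0.009 0.004 0.163 0;-1 -0.009 0.004 0.163 0;-1 -0.009 0.004 0.163 0"

```text
time: 15.58
position: [0.5602, 0.2626, 0.0848]
tool_rot: [0.999, 0.049, -0.0, 0.0]
ft_force: [-1.9, -2.5, 3.0]
grip_width: 0.0316
grip_force: 15.0
```

```bash
python3 -c "
from h import *
goto((.561,.2622,.0845),5.5)"
```

```text
t 15.58 pos [0.5602 0.2626 0.0848] ang 5.58 tilt -1.0000 F [-1.9 -2.5  3. ] w 0.0316 g 15.0 -> shift [0.004 0.002 0.002] turn 0.0004
```

Seated, with light contact. Releasing and lifting.

Emit:
move_arm:
  motion: "-0.24 0 0.001 0.002 0;-0.24 0 0.001 0.002 0;-0.1 0 0.001 0.002 0;0 0 0.001 0.002 0;0 0 0.001 0.002 0;0 0 0.001 -0.05 0;0 0 0.001 -0.15 0;0 0 0.001 -0.3 0;0 0 0.001 -0.45 0;0 0 0.001 -0.5 0;0 0 0.001 -0.5 0;0 0 0.001 -0.5 0"

```text
time: 16.58
position: [0.5603, 0.2628, 0.1848]
tool_rot: [0.999, 0.048, 0.001, -0.0]
ft_force: [0.7, 0.5, -0.3]
grip_width: 0.0432
grip_force: 0.0
```

```bash
cat > m6.py <<'E'
from h import *
c=np.array([.5608,.2622]);t=np.radians(5.5);e=np.array([np.cos(t),np.sin(t)])
for n in("wrist","top","scene"):
    im,d,m=snap(n); C=cloud(m,d); D=C[...,:2]-c; X=D@e; Y=D@[-e[1],e[0]]
    for nm,a,b,z0 in(("drum",.025,.02,.092),("all",.06,.02,.084)):
        s=(abs(X)<a)&(abs(Y)<b)&(C[...,2]>z0)&(C[...,2]<.11); Q=np.c_[X[s],Y[s]].astype(np.float32)
        if len(Q)>5: r=cv2.minAreaRect(Q); print(n,nm,np.round(r[0],4),np.round(r[1],4),r[2],len(Q),C[s][:,2].max())
    k=(np.hypot(C[...,0]-.571,C[...,1]-.1577)<.035)&(C[...,2]>.086)&(C[...,2]<.1)
    if k.sum()>20: r=cv2.minAreaRect(C[k][:,:2].astype(np.float32)); print(n,"knob",np.round(r[0],4),np.round(r[1],4),r[2])
goto((.571,.1577,.17),164)
E
python3 m6.py
```

```text
wrist drum [-0.0002 -0.0005] [0.0261 0.0283] 89.32279968261719 887 0.1002449577382862
wrist all [-0.     -0.0003] [0.031 0.099] 89.89485931396484 2076 0.1002449577382862
wrist knob [0.5714 0.1587] [0.0142 0.0568] 72.11351776123047
top drum [-0.0083 -0.0014] [0.0227 0.0258] 3.1928584575653076 109 0.1015449690139757
top all [-0.0231 -0.0013] [0.0551 0.0328] 0.9962062239646912 257 0.1015449690139757
top knob [0.5704 0.158 ] [0.0144 0.0573] 72.4454345703125
scene drum [-0.0004 -0.0026] [0.0289 0.0266] 0.8916061520576477 95 0.10357742863004182
scene all [-0.0007 -0.0031] [0.0325 0.0993] 88.50592041015625 255 0.10357742863004182
scene knob [0.5709 0.1552] [0.0148 0.0584] 72.07064056396484
t 16.73 pos [0.559  0.2624 0.1824] ang 5.56 tilt -1.0000 F [-0.3 -0.1  0.6] w 0.0435 g 0.0 -> shift [0.009 0.527 0.062] turn -0.8802
```

Stout is seated (0, -0.5 mm, drum top 0.100 m). The bar stands at about 163°. Next is to turn the hand over the knob.

Emit:
move_arm:
  motion: "0 0.009 0.527 0 -0.44;0 0.009 0.527 0 -0.44;0 0.009 0.527 0 -0.44;0 0.009 0.527 0 -0.44;0 0.009 0.527 0 -0.44;0 0.009 0.527 0 -0.44;0 0.009 0.527 0 -0.44;0 0.009 0.527 0 -0.44;0 0.009 0.527 0 -0.44;0 0.009 0.527 0 -0.44;0 0.009 0.527 0 -0.44;0 0.009 0.527 0 -0.44"

```text
time: 17.73
position: [0.5713, 0.1579, 0.1825]
tool_rot: [0.738, 0.675, -0.001, -0.001]
ft_force: [-1.4, -0.4, -0.3]
grip_width: 0.0437
grip_force: 0.0
```

Emit:
move_arm:
  motion: "0 0 0 0 -0.44;0 0 0 0 -0.44;0 0 0 0 -0.44;0 0 0 0 -0.44;0 0 0 0 -0.44;0 0 0 0 -0.44;0 0 0 0 -0.44;0 0 0 0 -0.44;0 0 0 0 -0.44;0 0 0 0 -0.44;0 0 0 0 -0.44;0 0 0 0 -0.44"

```text
time: 18.73
position: [0.5717, 0.1579, 0.1831]
tool_rot: [0.139, 0.99, -0.0, -0.001]
ft_force: [-0.4, -0.3, 0.2]
grip_width: 0.0434
grip_force: 0.0
```

```bash
python3 -c "
from h import *
goto((.571,.1577,.11),163)"
```

```text
t 18.73 pos [0.5717 0.1579 0.1831] ang 163.96 tilt -1.0000 F [-0.4 -0.3  0.2] w 0.0434 g 0.0 -> shift [ 0.002 -0.002  0.366] turn 0.0054
```

Emit:
move_arm:
  motion: "0 0.002 -0.002 0.15 0.005;0 0.002 -0.002 0.3 0.005;0 0.002 -0.002 0.42 0.005;0 0.002 -0.002 0.5 0.005;0 0.002 -0.002 0.52 0.005;0 0.002 -0.002 0.525 0.005;0 0.002 -0.002 0.525 0.005;0 0.002 -0.002 0.525 0.005"

```text
time: 19.4
position: [0.5728, 0.1579, 0.0804]
tool_rot: [0.148, 0.989, 0.0, 0.001]
ft_force: [-0.9, 0.6, 0.9]
grip_width: 0.0435
grip_force: 0.0
```

Emit:
move_arm:
  motion: "-0.4 0 0 0 0;-1 0 0 0 0;-1 0 0 0 0;-1 0 0 0 0;-1 0 0 0 0;-1 0 0 0 0;-1 0 0 0 0"
  newtons: 20

```text
time: 19.98
position: [0.5719, 0.1578, 0.0796]
tool_rot: [0.147, 0.989, 0.0, 0.0]
ft_force: [-0.1, 1.3, 1.4]
grip_width: 0.014
grip_force: 20.0
```

```bash
python3 -c "
from h import *
goto((.571,.1577,.077),99.5)"
```

```text
t 19.98 pos [0.5719 0.1578 0.0796] ang 163.06 tilt -1.0000 F [-0.1  1.3  1.4] w 0.0140 g 20.0 -> shift [ 0.004 -0.002  0.013] turn 0.3531
```

Gripped on 14.0 mm, as it should be. Turning clockwise by 63.5°.

Emit:
move_arm:
  motion: "-1 0.003 0 0 0.03;-1 0.003 0 0 0.06;-1 0.003 0 0 0.09;-1 0.003 0 0 0.12;-1 0.003 0 0 0.15;-1 0.003 0 0 0.18;-1 0.003 0 0 0.21;-1 0.003 0 0 0.24;-1 0.003 0 0 0.27;-1 0.003 0 0 0.3;-1 0.003 0 0 0.33;-1 0.003 0 0 0.353"

```text
time: 20.98
position: [0.5716, 0.1576, 0.0796]
tool_rot: [0.648, 0.762, -0.0, 0.0]
ft_force: [0.6, -0.5, 1.6]
grip_width: 0.0137
grip_force: 20.0
```

Emit:
move_arm:
  motion: "-1 0 0 0 0;-1 0 0 0 0;-1 0 0 0 0;-1 0 0 0 0"

```text
time: 21.32
position: [0.5716, 0.1576, 0.0796]
tool_rot: [0.646, 0.764, 0.0, 0.0]
ft_force: [1.0, -1.7, 3.1]
grip_width: 0.0139
grip_force: 20.0
```

```bash
python3 -c "
from h import *
goto((.571,.1577,.077),99.5); print(robot.get_obs()['moment'])"
```

```text
t 21.32 pos [0.5716 0.1576 0.0796] ang 99.59 tilt -1.0000 F [ 1.  -1.7  3.1] w 0.0139 g 20.0 -> shift [ 0.001 -0.003  0.013] turn 0.0005
[-0.45841599 -0.15471616  0.03457124]
```

Release, lift, verify.

Emit:
move_arm:
  motion: "-0.3 0 0 0 0;-0.2 0 0 0 0;-0.2 0 0 0 0;-0.2 0 0 0 0;-0.2 0 0 -0.1 0;-0.2 0 0 -0.3 0;-0.2 0 0 -0.5 0;-0.2 0 0 -0.7 0;-0.2 0 0 -0.8 0;-0.2 0 0 -0.8 0;-0.2 0 0 -0.8 0;-0.2 0 0 -0.8 0"

```text
time: 22.32
position: [0.5701, 0.158, 0.2381]
tool_rot: [0.646, 0.763, -0.001, -0.001]
ft_force: [-0.2, 0.1, 0.7]
grip_width: 0.0347
grip_force: 0.0
```

```bash
python3 m6.py
python3 - <<'E'
from h import *
im,d,m=snap("scene"); cv2.imwrite("pics/s9.png",im[:,:,::-1])
E
```

```text
wrist drum [0.     0.0001] [0.0272 0.0265] 0.17888115346431732 778 0.10028457797333118
wrist all [0.0001 0.    ] [0.031  0.0997] 89.7960205078125 1887 0.10028457797333118
wrist knob [0.5716 0.158 ] [0.0132 0.0574] 9.36340045928955
top knob [0.5728 0.1445] [0.0142 0.0288] 9.632107734680176
scene drum [-0.0033 -0.0043] [0.0355 0.0291] 11.978477478027344 98 0.10284583541445447
scene all [-0.0012 -0.0034] [0.0992 0.0331] 0.03561476618051529 256 0.10284583541445447
scene knob [0.5709 0.1551] [0.0147 0.0576] 8.47878646850586
t 22.47 pos [0.57   0.1579 0.2372] ang 99.52 tilt -1.0000 F [ 0.1 -0.1  0.3] w 0.0349 g 0.0 -> shift [-0.002  0.006  0.336] turn -0.3582
```

View pics/s9.png

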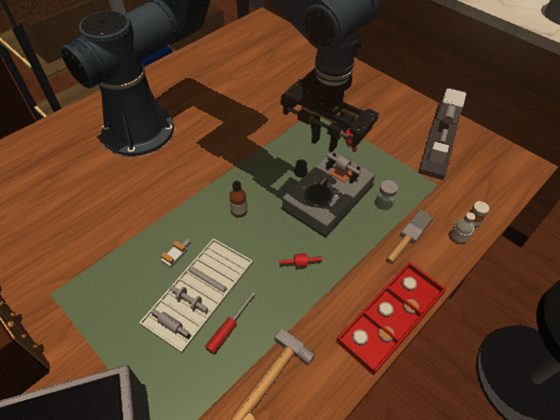

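The final view shows the slim barrel in the former empty pocket (172,322), the stout barrel in the cradle (345,170), and everything else in place. The knob bar is at 99.4°, about 1.50 rad.

```bash
python3 -c "
from rig import robot
print(robot.hand_in())"
```

```text
the job is handed in; nothing more can be done
None
```

Job handed in at about 22.5 s of the 67 s; no verdict came back, but my last measurements put the slim barrel within 2 mm of the felt centre, the stout barrel within 1 mm of the cradle centre, and the selector at about 1.50 rad.

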